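Release the eccentric lock and run the plate carriage home

TASK

The well-plate carriage is held back by an eccentric cam lock. Without picking anything up, push the cam's upright pin round with the fingertips until the cam's low point (the thin side, opposite the pin) faces the carriage's roller, and only then push the carriage forward by its upright push plate until it is fully home against the end stop. Leave the cam at its low point and the carriage home, the well plate still in its nest and the other labware where it stands, and finish clear of everything.

Things in the scene. Friction and masses are not known exactly. Their poses are not given: they have to be found in the camera images.
- station: fixed dark steel base plate of the plate station, 10 mm thick, on the work surface; its place and yaw vary. Origin on the work surface, on the carriage's centre line; its x axis is the carriage's forward direction (away from the robot), y left, z up. The base spans x -85 to 105, y -60 to 165 mm; the cam's pivot is at (-10, 112) mm.
- carriage (a joint): travel in m of the grey carriage along the station's +x: 0 at the start, 0.040 fully home. About 2.5 N of friction, no spring. Carriage 139 x 97 mm, rim 35 mm above the work surface. High side of the cam to the roller: blocked after about 10 mm; low side (within 0.5 rad): free to go home. More than 7 mm of travel before the cam is at its low point counts as forcing the lock.
- push_face (a point): middle of the near (robot-side) face of the carriage's upright aluminium push plate, 44 mm above the work surface. The plate is 70 mm wide, 6 mm thick, from 18 to 62 mm above the work surface; its face looks along the station's -x. At the start this is (-96, 0) mm in the station frame, with open work surface in front of it.
- cam (a joint): angle in rad of the cam about its upright pivot, positive anticlockwise from above. 0: pin and high side point along the station's -x, at the roller. Low point to the roller: +3.14 or -3.14 (pin along +x; either way round serves, 0.5 rad either side will do). Stops at +3.6 and -3.6; starts between -1.6 and 1.6. Friction 0.15 N m (4 to 5 N at the pin), no spring: stays where left.
- pivot (a point): top of the cam's dark pivot bolt (14 mm across), 35 mm above the work surface. The cam is a steel disc, 56 mm diameter, 18 to 30 mm above the work surface, its centre 16 mm from the pivot towards the pin: it reaches 44 mm from the pivot on the pin's side (high) and 12 mm on the opposite side (low).
- roller_top (a point): top of the steel follower roller, 36 mm above the work surface: 16 mm diameter, axis upright, 18 to 31 mm up, under an arm that sticks out from the carriage's left side (arm's top 36 mm up). It moves with the carriage; at the start it is at (-72, 112) mm in the station frame, straight on the robot's side of the cam's pivot, so the cam is in its way.
- end_stop (a point): top middle of the near face of the aluminium end stop at the station's far end, 100 mm wide, 46 mm above the work surface. The carriage's far edge meets it when fully home.
- pin (a point): upright round steel pin, 10 mm diameter, fixed on the high side of the cam 36 mm from the pivot; it stands from 30 to 73 mm above the work surface. This point is on its axis, 53 mm above the work surface.
- plate_mid (a point): centre (half height) of the white well plate, 128 x 85.5 x 14.4 mm, 60 g, lying loose in the carriage's shallow nest and riding along; top 40 mm above the work surface. To be left in the nest.
- nest (a point): point on the carriage at which the centre of the seated well plate lies, 33 mm above the work surface.
- vial: bystander: small capped vial, 22 mm diameter, 55 mm high, standing on the station's base plate by its far left part; origin under its centre.
- reagent: bystander: reagent bottle, 44 mm diameter, 85 mm high, right of the station; origin under its centre.
- buffer: bystander: amber jar, 48 mm diameter, 70 mm high, right of the station; origin under its centre.
- trough: bystander: clear open trough 75 x 125 x 35 mm, beyond the station; origin under its centre.
- tipbox: bystander: tip box 85 x 125 x 45 mm, beyond the station; origin under its centre.
- dish: bystander: flat clear dish, 60 mm diameter, 12 mm high, left of the station; origin under its centre.
- can: bystander: small jar, 40 mm diameter, 60 mm high, left of the station; origin under its centre.
Not all that is in view belongs to the job. Of the things that look like the part that bears plate_mid, the largest one is meant.

How it is judged (in metres and radians):
On the way, in this order (a step that is already met when the one before it is completed fails the run):
1. the cam's low point faces the roller while the carriage is still back ((value of joint cam above 2.64 rad or value of joint cam below -2.64 rad) and value of joint carriage below 0.007 m), for 0.2 s.
2. the carriage is pushed fully home ((value of joint cam above 2.64 rad or value of joint cam below -2.64 rad) and value of joint carriage above 0.038 m), for 0.2 s.
At the end, for the whole second after the job is handed in: The cam's low point faces the roller (within 0.5 rad), the carriage is at rest within 2 mm of its end stop, the well plate lies in its nest (within 10 mm), and the other labware is within 30 mm of where it stood (all of step 2 and velocity of joint carriage below 0.005 m/s and distance between plate_mid and nest below 0.01 m and distance of each of vial, reagent, buffer, trough, tipbox, dish, can from where it was at the start of the episode below 0.03 m); the robot touches nothing.
It fails at once if the carriage is pushed (more than 7 mm) while the cam is not at its low point (not (value of joint cam above 2.64 rad or value of joint cam below -2.64 rad) and value of joint carriage above 0.007 m).
It fails at once if the well plate is lifted or knocked out of its nest (not (distance between plate_mid and nest below 0.01 m)).
It fails at once if other labware is lifted, carried or knocked away (distance of any of vial, reagent, buffer, trough, tipbox, dish, can from where it was at the start of the episode above 0.03 m).
It also fails if it takes over 54 s, if anything falls off the work surface, if the arm or the gripper's body presses on something with over 40 N, if the wrist force passes 120 N, or if a joint passes its speed limit or range.

ROBOT

A 6-joint arm with a two-finger parallel gripper is mounted at the origin on the work surface. World frame = base frame: x ahead of the robot, y to its left, z up, the work surface at z = 0. Lengths are in mm, angles in rad, forces in N, time in s.
With the tool pointing down it reaches from about 350 to 775 mm from the base axis. Payload 7.3 kg.
Tool frame: the origin (TCP) lies between the finger pads; the fingertips stand 17 mm ahead of it and the grasp point (between the pads) lies 2 mm behind it; z points along the fingers, y is the direction in which the jaws open and shut (so a half turn about z gives the same grasp; the last joint's range is limited). The gripper opens to 92 mm and grips with 3 to 60 N. Pads are 19 mm wide; open, the fingers measure 130 mm over their backs; the gripper's body (75 mm by 190 mm) begins 47 mm behind the grasp point.
Start: joints at [-1.477, 0.342, 1.524, -0, 1.275, -0.146], TCP at [124.713, -509.99, 243.741] pointing down, gripper open.
Joint ranges: [-2.53, 2.53], [-0.77, 2.02], [0.04, 2.7], [-1, 4.14], [0.28, 2.66], [-3.11, 3.11]. Speed limits (rad/s): [2.57, 2.57, 3.14, 3.14, 3.14, 3.14].

INTERFACE

Orientations are given as [roll, pitch, yaw] about the fixed x, y, z axes, in that order (R = Rz(yaw) Ry(pitch) Rx(roll)).
In Python, from plant import get_obs, capture, get_calibration, close_job gives the robot as it stands.
- The arm moves only by the tool carry_out, never from a script. Its argument "moves" is one flat list of numbers, 7 for each row, row after row: the shift along the tool's x, y, z normalised to -1 to 1, where 1 is 40 cm, then the turn, a rotation vector about the tool's x, y, z normalised to -1 to 1, where 1 is 30 degrees, then the opening, from 0 (shut) to 1 (fully open). A call has exactly 8 rows; each row is the pose to reach, as a shift and turn from the pose measured when the call began, along the tool's axes at that moment; what a row does not reach only later rows make up. A row lasts 1/10 s, in which the tool goes at most 50 mm and 8.59 degrees, less where a joint would pass 70% of its speed; a pose out of reach is approached as far as the arm can. A call with a number of a shift or a turn outside -1 to 1 is refused whole. A call with a gripper value outside its range is refused whole. The fingers move at their own pace and stop on an object; the grip force is fixed at half the most. Time passes only in rows, so rows that repeat a pose let the fingers close, or fill a call up. It gives the time, the measured TCP pose, the force and the opening at its end, in the units of the state.
- get_obs(): the state, without advancing time (a new reading comes with each control period).
- capture(name): name is "scene" or "top"; returns the picture (480x640x3 uint8, red, green, blue); there is no depth.
- get_calibration(name): a dict with "vfov" (degrees; the focal length in pixels is half the picture's height over the tangent of half this angle, whatever the lens; pixels are square), "cx", "cy" (the principal point, pixels), "cam_to_world" (4x4, takes a point from camera to world coordinates). Camera axes: x right, y up, looking along -z (the intrinsics and any distortion apply to the point x, -y, -z); pixel columns grow to the right and rows downward; lengths in mm; the calibration is good to about 2 mm. A picture is of the moment at which its call begins. get_calibration takes no time and is no camera call.
- close_job(): hands the job in, once; it reports no verdict.
The state is a dict: "time": time; "joint_positions": joint angles; "dq": joint speeds; "tau": joint torques, N m; "tool_pos": TCP position; "tcp_rot": TCP orientation; "contact_force": force on the tool from outside, world axes, zero at the start; "moment": the same for the moment, N m; "grip_width": finger opening in mm.
Only numpy, scipy, OpenCV 4.12 (cv2) and the standard library are available. Lean on these libraries where they do the work, as an engineer would, in place of code of your own. Each camera call takes 0.05 s, during which the arm holds its last target.

## Working session

There is one attempt and no reset: what is moved stays moved. The work goes in short steps, Python scripts to look and compute and a tool call to move; the robot and the scene stay as the last step left them, time stands still between calls to the robot, and variables do not carry over. Pictures are saved under pics/ and viewed, and the job is handed in when it is done.

Besides the shell and the picture viewer there is one more tool, called after "Call:" as name(argument=value, ...) on one line, values as JSON. carry_out: Moves the arm, as the interface text tells. Scaled input: -1 to 1 covers 40 cm each way for a shift and 30 degrees each way for a turn. Its arguments: {"type":"object","properties":{"moves":{"type":"array","items":{"type":"number"}}},"required":["moves"]}

```bash
mkdir -p pics; python3 - <<'E'
from plant import *
import cv2
for n in("scene","top"):
    im=capture(n); cv2.imwrite(f"pics/{n}0.png",im[:,:,::-1])
    c=get_calibration(n); print(n,c)
print(get_obs())
E
```

```text
scene {'vfov': 45.43866468487981, 'cx': 318.0566439627625, 'cy': 234.5156533427463, 'cam_to_world': array([[-5.32421989e-01, -5.89894060e-01,  6.07084692e-01,
         1.15057122e+03],
       [ 8.46314510e-01, -3.85103191e-01,  3.68031632e-01,
         3.66590920e+02],
       [ 1.66905786e-02,  7.09732717e-01,  7.04273310e-01,
         7.13577755e+02],
       [ 0.00000000e+00,  0.00000000e+00,  0.00000000e+00,
         1.00000000e+00]])}
top {'vfov': 47.32711074774139, 'cx': 321.8038882183003, 'cy': 240.5404182862441, 'cam_to_world': array([[ 2.02439450e-02,  9.95830672e-01, -8.89463624e-02,
         4.75680878e+02],
       [-9.99710124e-01,  1.90022777e-02, -1.47844808e-02,
         1.69765278e+01],
       [-1.30326560e-02,  8.92198753e-02,  9.95926686e-01,
         1.11315005e+03],
       [ 0.00000000e+00,  0.00000000e+00,  0.00000000e+00,
         1.00000000e+00]])}
{'time': 0.1, 'joint_positions': array([-1.47700293e+00,  3.42641745e-01,  1.52491298e+00,  1.80574934e-05,
        1.27537683e+00, -1.45980135e-01]), 'dq': array([-0.00019534, -0.00164783, -0.00295458, -0.00046649, -0.00144062,
       -0.00017419]), 'tau': array([ 2.56680767e-03, -4.32004738e+01, -2.44695085e+01,  7.21257878e-02,
        5.25618391e-02, -4.94623760e-05]), 'tool_pos': array([ 124.68410689, -509.64066747,  243.12327349]), 'tcp_rot': array([-3.14027051e+00, -2.11843177e-04,  2.39768119e-01]), 'contact_force': array([-0.24038186, -0.56692374,  0.24992872]), 'moment': array([0.08188163, 0.03444738, 0.0490363 ]), 'grip_width': 91.94639928884469}
```

View pics/scene0.png

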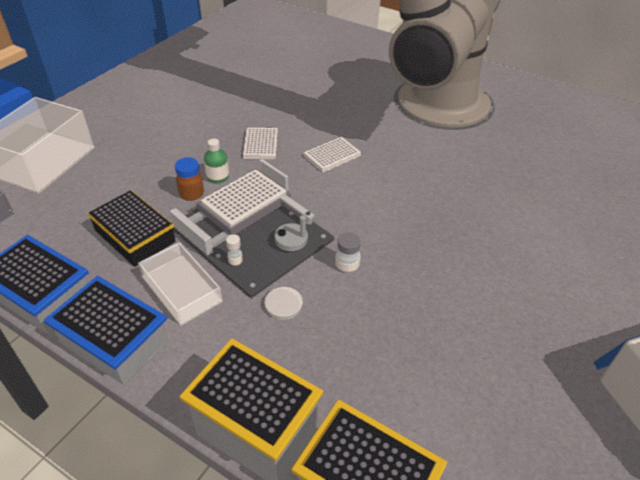

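View pics/top0.png

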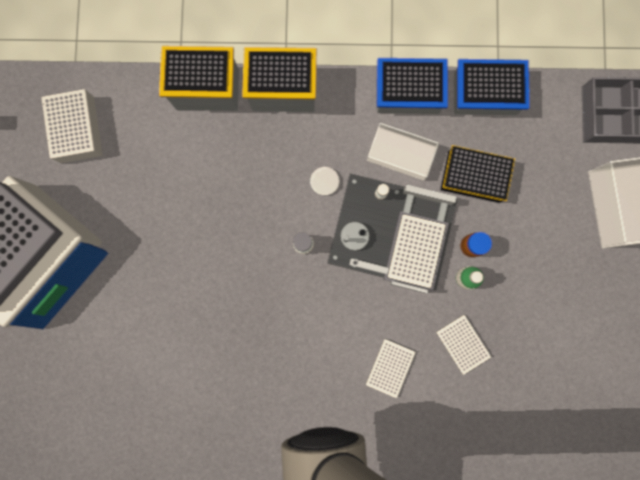

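The top view shows the station around (395,235). The well plate is on the carriage at (418,250), the cam disc at (355,236), the roller arm at (370,266), the push plate's edge at (410,288) and the end stop at (430,194).
Things that could be taken for the plate are the white plates at top (391,368), (464,345) and (70,125). All three lie outside the station. The plate at (418,250) sits on the grey carriage, so I choose that one and check it in a crop.

```bash
python3 - <<'E'
import cv2
im=cv2.imread("pics/top0.png")[160:310,300:500]; cv2.imwrite("pics/ct.png",cv2.resize(im,None,fx=4,fy=4,interpolation=cv2.INTER_CUBIC))
im=cv2.imread("pics/scene0.png")[150:300,170:370]; cv2.imwrite("pics/cs.png",cv2.resize(im,None,fx=4,fy=4,interpolation=cv2.INTER_CUBIC))
E
```

```text
(no output)
```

View pics/ct.png

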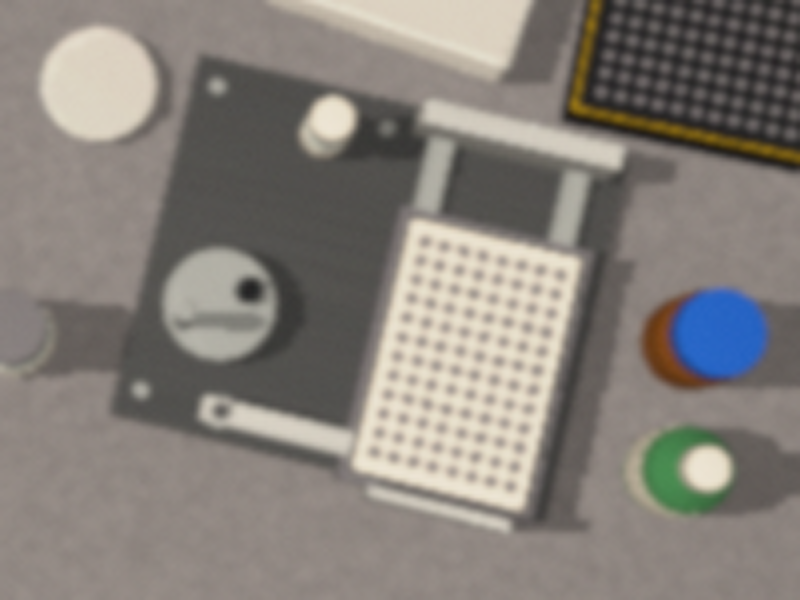

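View pics/cs.png

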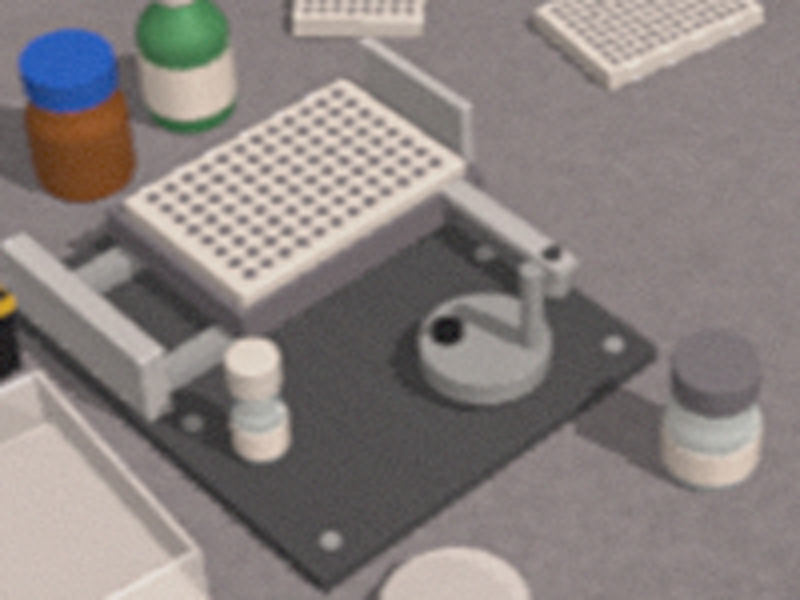

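```bash
cat > h.py <<'E'
import numpy as np
from plant import *
def ray(n,u,v):
    c=get_calibration(n); f=240/np.tan(np.radians(c["vfov"]/2)); T=np.array(c["cam_to_world"])
    d=T[:3,:3]@np.array([(u-c["cx"])/f,-(v-c["cy"])/f,-1]); return T[:3,3],d
def onz(n,u,v,z):
    o,d=ray(n,u,v); return (o+d*(z-o[2])/d[2]).round(1)
def ct(x,y,z): return onz("top",300+(x+.5)/4-.5,160+(y+.5)/4-.5,z)
def cs(x,y,z): return onz("scene",170+(x+.5)/4-.5,150+(y+.5)/4-.5,z)
E
python3 - <<'E'
from h import *
P=dict(LF=ct(203,57,10),LN=ct(113,412,10),piv=ct(249,291,35),rol=ct(221,410,36),pl=(ct(408,218,40)+ct(585,250,40)+ct(523,510,40)+ct(355,468,40))/4,
 ppL=ct(368,488,62),ppR=ct(510,526,62),esL=ct(425,103,46),esR=ct(624,158,46),pin=ct(185,312,73))
for k,v in P.items(): print(k,v)
print("scene piv",cs(447,330,35),"rol",cs(552,253,36),"pintop",cs(533,268,73),"pinbase",cs(530,342,30))
print("scene LF",cs(327,588,10),"LN",cs(655,352,10),"ppL",cs(470,108,62),"ppR",cs(367,42,62), "esL",cs(152,365,46),"esR",cs(18,240,46))
def yaw(a,b): d=b-a; return np.arctan2(d[1],d[0])
print("yaws",yaw(P['LN'],P['LF']),yaw(P['rol'],P['piv']),yaw(P['ppR'],P['ppL'])-np.pi/2,yaw(P['esR'],P['esL'])-np.pi/2, yaw(cs(655,352,10),cs(327,588,10)), yaw(cs(552,253,36),cs(447,330,35)))
E
```

```text
LF [712.1 -22.3  10. ]
LN [529.8  20.2  10. ]
piv [589.7 -45.9  35. ]
rol [530.5 -32.9  36. ]
pl [ 556.8   -153.175   40.   ]
ppL [ 493.3 -102.4   62. ]
ppR [ 476.6 -170.2   62. ]
esL [ 683.3 -130.6   46. ]
esR [ 657.6 -228.3   46. ]
pin [575.  -13.4  73. ]
scene piv [594.6 -42.8  35. ] rol [531.1 -31.3  36. ] pintop [576.8 -11.1  73. ] pinbase [577.3 -12.4  30. ]
scene LF [718.2 -15.   10. ] LN [536.   25.3  10. ] ppL [494.4 -98.9  62. ] ppR [ 480.8 -166.    62. ] esL [ 685.9 -125.    46. ] esR [ 659.  -221.8   46. ]
yaws -0.22904117632101542 -0.21616358246878062 -0.24150524882168467 -0.25722294915119504 -0.21768080390306727 -0.17916049921041535
```

Pivot is at about (592,-44), yaw about -0.226, pin at about (576.5,-12). That puts the cam near -0.9 rad, so I'll swing clockwise with the jaws loosely astride the pin. First I move to a point above the pin.

Call:
carry_out(moves=[0.1, -0.065, 0, 0, 0, -0.25, 0.5, 0.2, -0.13, 0, 0, 0, -0.5, 0.4, 0.3, -0.2, 0, 0, 0, -0.7, 0.3, 0.4, -0.27, 0, 0, 0, -0.9, 0.25, 0.5, -0.33, 0, 0, 0, -1, 0.25, 0.6, -0.4, 0, 0, 0, -1, 0.25, 0.7, -0.47, 0, 0, 0, -1, 0.25, 0.7, -0.47, 0, 0, 0, -1, 0.25])

```text
time: 0.9
tool_pos: [354.7, -256.1, 243.3]
tcp_rot: [-3.14, -0.003, 0.77]
contact_force: [-1.0, -0.2, -0.3]
grip_width: 32.6
```

```bash
cat >> h.py <<'E'
from scipy.spatial.transform import Rotation as Ro
def togo(x,y,z,yawdeg):
    o=get_obs(); R=Ro.from_euler('xyz',o["tcp_rot"])
    d=R.inv().apply(np.array([x,y,z])-o["tool_pos"])
    t=(R.inv()*Ro.from_euler('xyz',[np.pi,0,np.radians(yawdeg)])).as_rotvec()
    print("t",o["time"],"tcp",o["tool_pos"].round(1),"rpy",np.degrees(o["tcp_rot"]).round(1),"F",o["contact_force"].round(1),"w",round(o["grip_width"],1))
    print("shift n",(d/400).round(3),"turn n",(np.degrees(t)/30).round(2))
E
python3 - <<'E'
from h import *
togo(576.5,-12,150,116)
E
```

```text
t 0.9 tcp [ 354.7 -256.1  243.3] rpy [-1.799e+02 -1.000e-01  4.410e+01] F [-1.  -0.2 -0.3] w 32.6
shift n [ 0.822 -0.051  0.235] turn n [-0.   -0.01 -2.4 ]
```

Call:
carry_out(moves=[0.1, -0.005, 0.03, 0, 0, -0.25, 0.25, 0.2, -0.01, 0.05, 0, 0, -0.5, 0.25, 0.3, -0.02, 0.08, 0, 0, -0.7, 0.25, 0.4, -0.03, 0.1, 0, 0, -0.9, 0.25, 0.5, -0.035, 0.13, 0, 0, -1, 0.25, 0.6, -0.04, 0.16, 0, 0, -1, 0.25, 0.7, -0.045, 0.2, 0, 0, -1, 0.25, 0.8, -0.05, 0.22, 0, 0, -1, 0.25])

```text
time: 1.7
tool_pos: [570.6, -18.2, 154.4]
tcp_rot: [-3.139, -0.003, 1.294]
contact_force: [0.9, -0.8, 0.5]
grip_width: 23.0
```

```bash
python3 - <<'E'
from h import *
togo(576.5,-12,120,116)
E
```

```text
t 1.7 tcp [570.6 -18.2 154.4] rpy [-1.798e+02 -1.000e-01  7.410e+01] F [ 0.9 -0.8  0.5] w 23.0
shift n [0.019 0.01  0.086] turn n [-0.   -0.01 -1.4 ]
```

Call:
carry_out(moves=[0.019, 0.01, 0.04, 0, 0, -0.25, 0.25, 0.019, 0.01, 0.06, 0, 0, -0.5, 0.25, 0.019, 0.01, 0.08, 0, 0, -0.75, 0.25, 0.019, 0.01, 0.08, 0, 0, -1, 0.25, 0.019, 0.01, 0.08, 0, 0, -1, 0.25, 0.019, 0.01, 0.08, 0, 0, -1, 0.25, 0.019, 0.01, 0.08, 0, 0, -1, 0.25, 0.019, 0.01, 0.08, 0, 0, -1, 0.25])

```text
time: 2.5
tool_pos: [576.5, -12.1, 122.6]
tcp_rot: [-3.141, -0.003, 1.815]
contact_force: [0.2, 0.3, -0.2]
grip_width: 22.6
```

```bash
python3 - <<'E'
from h import *
import cv2
togo(576.5,-12,65,116)
for n,s in(("scene",(150,170)),("top",(160,300))):
    im=capture(n)[s[0]:s[0]+150,s[1]:s[1]+200,::-1]
    cv2.imwrite(f"pics/{n}1.png",cv2.resize(im,None,fx=4,fy=4,interpolation=cv2.INTER_CUBIC))
E
```

```text
t 2.5 tcp [576.5 -12.1 122.6] rpy [-180.    -0.2  104. ] F [ 0.2  0.3 -0.2] w 22.6
shift n [-0.     0.     0.144] turn n [-0.   -0.01 -0.4 ]
```

View pics/scene1.png

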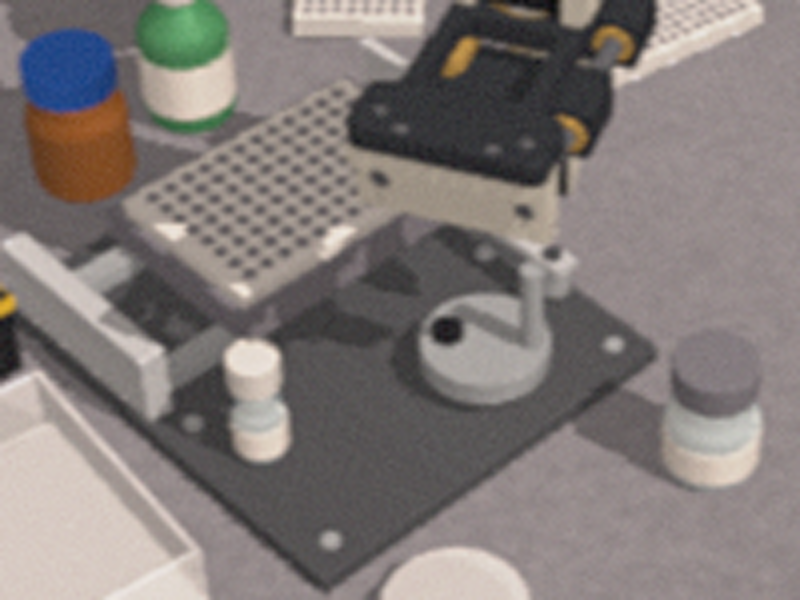

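View pics/top1.png

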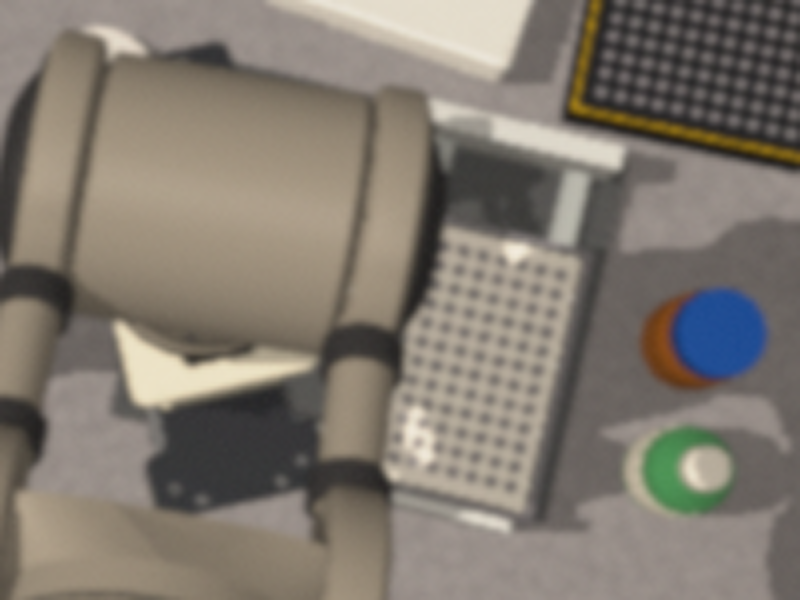

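```bash
cat >> h.py <<'E'
def proj(n,p):
    c=get_calibration(n); f=240/np.tan(np.radians(c["vfov"]/2)); T=np.linalg.inv(np.array(c["cam_to_world"]))
    q=T@np.append(p,1); return np.array([c["cx"]-f*q[0]/q[2],c["cy"]+f*q[1]/q[2]])
E
python3 - <<'E'
from h import *
import cv2
for p in ([576.5,-12,122],[576.5,-12,105],[576.5,-12,170]): print(((proj("scene",p)-[170,150])*4).round())
im=capture("scene")[20:320,100:500,::-1]
cv2.imwrite("pics/s2.png",cv2.resize(im,None,fx=2,fy=2,interpolation=cv2.INTER_CUBIC))
E
```

```text
[530. 174.]
[530. 207.]
[529.  78.]
```

View pics/s2.png

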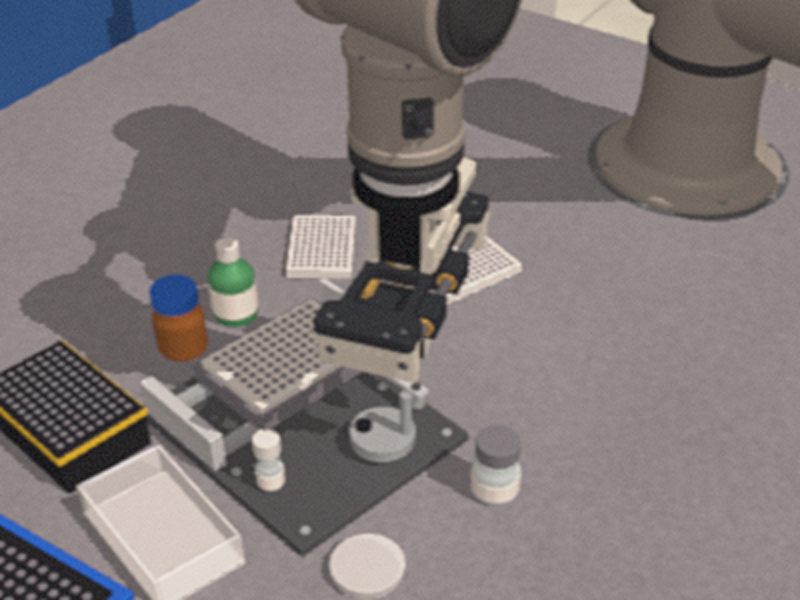

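```bash
python3 - <<'E'
from h import *
o=get_obs(); R=Ro.from_euler('xyz',o["tcp_rot"]).as_matrix(); t=o["tool_pos"]
print(R.round(2))
for off in (10,30):
  for (x,y) in ((350,150),(350,120),(360,185),(555,165),(555,235),(605,95)):
    a,d=ray("scene",170+x/4,150+y/4)
    n=R[:,1]; s=(n@t+off-n@a)/(n@d); p=a+s*d; print(off,(x,y),(R.T@(p-t)).round(0))
for off in (10,-10):
  for (x,y) in ((360,185),(555,235),):
    a,d=ray("scene",170+x/4,150+y/4)
    n=R[:,0]; s=(n@t+off-n@a)/(n@d); p=a+s*d; print('x',off,(x,y),(R.T@(p-t)).round(0))
E
cat > /dev/null; python3 -c "
import cv2
im=cv2.imread('pics/scene1.png')[0:300,300:700]; cv2.imwrite('pics/z.png',cv2.resize(im,None,fx=2,fy=2))"
```

```text
[[-0.24  0.97 -0.  ]
 [ 0.97  0.24  0.  ]
 [ 0.   -0.   -1.  ]]
10 (350, 150) [-72.  10.  -0.]
10 (350, 120) [-71.  10. -16.]
10 (360, 185) [-69.  10.  17.]
10 (555, 165) [ 14.  10. -16.]
10 (555, 235) [14. 10. 20.]
10 (605, 95) [ 33.  10. -56.]
30 (350, 150) [-63.  30. -19.]
30 (350, 120) [-62.  30. -34.]
30 (360, 185) [-60.  30.  -2.]
30 (555, 165) [ 21.  30. -34.]
30 (555, 235) [21. 30.  1.]
30 (605, 95) [ 39.  30. -72.]
x 10 (360, 185) [  10.  179. -144.]
x 10 (555, 235) [10. -1. 31.]
x -10 (360, 185) [ -10.  136. -103.]
x -10 (555, 235) [-10. -60.  88.]
```

View pics/z.png

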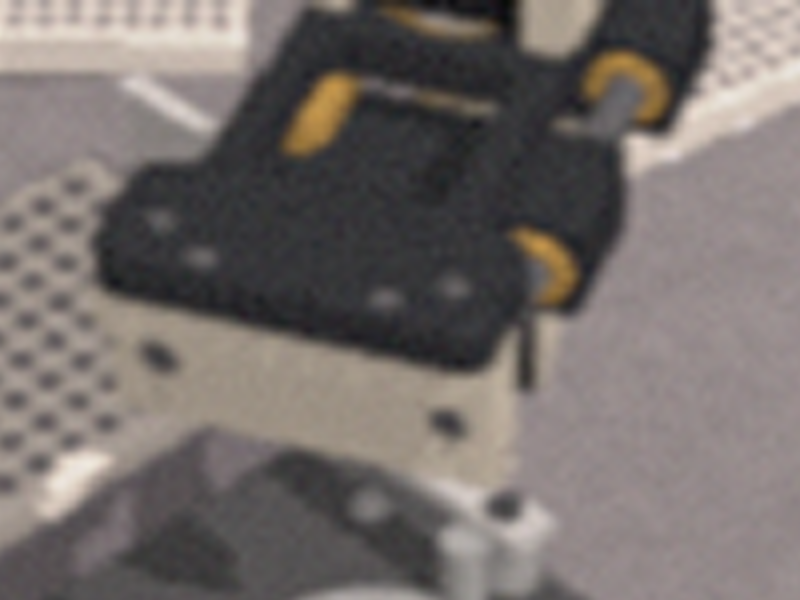

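The gripper shape doesn't match what I expected. I'll lift 60 mm, open the jaws and look at it before going near the pin.

Call:
carry_out(moves=[0, 0, -0.1, 0, 0, 0, 1, 0, 0, -0.15, 0, 0, 0, 1, 0, 0, -0.15, 0, 0, 0, 1, 0, 0, -0.15, 0, 0, 0, 1, 0, 0, -0.15, 0, 0, 0, 1, 0, 0, -0.15, 0, 0, 0, 1, 0, 0, -0.15, 0, 0, 0, 1, 0, 0, -0.15, 0, 0, 0, 1])

```text
time: 3.45
tool_pos: [576.4, -12.1, 182.0]
tcp_rot: [-3.14, -0.004, 1.816]
contact_force: [0.4, 0.1, 1.0]
grip_width: 82.2
```

```bash
python3 - <<'E'
from h import *
import cv2
o=get_obs(); R=Ro.from_euler('xyz',o["tcp_rot"]).as_matrix(); t=o["tool_pos"]
im=capture("scene")[:,:,::-1].copy()
im=im[70:220,220:420]; im=cv2.resize(im,None,fx=4,fy=4,interpolation=cv2.INTER_CUBIC)
for p,c in (([0,0,0],(0,0,255)),([0,0,17],(0,255,0)),([0,46,17],(255,0,0)),([0,-46,17],(255,255,0)),([10,46,17],(255,0,255)),([-10,46,17],(255,0,255)),([0,65,-47],(0,255,255))):
    q=(proj("scene",t+R@np.array(p))-[220,70])*4; cv2.circle(im,tuple(int(v) for v in q),4,c,-1)
cv2.imwrite("pics/s3.png",im)
E
```

```text
(no output)
```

View pics/s3.png

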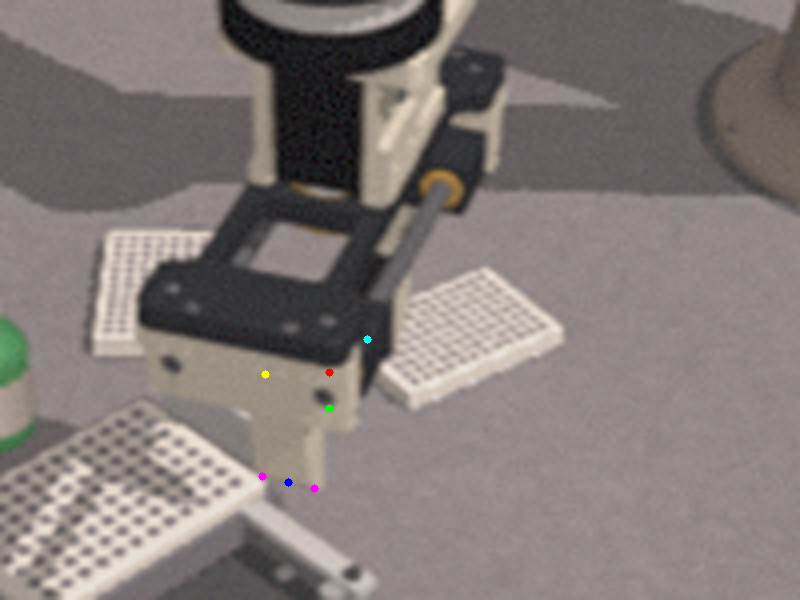

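The geometry is as stated. The magenta marks coincide with the fingertip corners (262–314, 480), and the fingers were just hidden behind their 75 mm wide carriers. Now I go down over the pin.

Call:
carry_out(moves=[0, 0, 0.05, 0, 0, -0.2, 0.4, 0, 0, 0.1, 0, 0, -0.4, 0.4, 0, 0, 0.15, 0, 0, -0.4, 0.4, 0, 0, 0.15, 0, 0, -0.4, 0.4, 0, 0, 0.15, 0, 0, -0.4, 0.4, 0, 0, 0.2, 0, 0, -0.4, 0.4, 0, 0, 0.25, 0, 0, -0.4, 0.4, 0, 0, 0.29, 0, 0, -0.4, 0.4])

```text
time: 4.3
tool_pos: [577.0, -11.8, 66.8]
tcp_rot: [3.141, -0.003, 2.026]
contact_force: [0.4, -0.8, -0.3]
grip_width: 37.4
```

```bash
python3 - <<'E'
from h import *
togo(576.5,-12,65,116)
E
```

```text
t 4.3 tcp [577.  -11.8  66.8] rpy [179.9  -0.2 116.1] F [ 0.4 -0.8 -0.3] w 37.4
shift n [ 0.    -0.001  0.005] turn n [ 0.   -0.01  0.  ]
```

Call:
carry_out(moves=[0, 0.006, 0, 0, 0, 0.125, 0.25, -0.001, 0.012, 0, 0, 0, 0.25, 0.25, -0.002, 0.0175, 0, 0, 0, 0.375, 0.25, -0.003, 0.0233, 0, 0, 0, 0.5, 0.25, -0.005, 0.029, 0, 0, 0, 0.625, 0.25, -0.007, 0.0344, 0, 0, 0, 0.75, 0.25, -0.009, 0.04, 0, 0, 0, 0.875, 0.25, -0.012, 0.045, 0, 0, 0, 1, 0.25])

```text
time: 5.1
tool_pos: [595.0, -8.9, 67.9]
tcp_rot: [-3.14, -0.002, 1.499]
contact_force: [-3.8, -3.0, 0.7]
grip_width: 22.7
```

```bash
cat >> h.py <<'E'
def orb(th,z=65,r=36,piv=(592,-44)):
    a=np.radians(th); togo(piv[0]+r*np.cos(a),piv[1]+r*np.sin(a),z,th)
E
python3 - <<'E'
from h import *
import cv2
orb(56)
im=capture("scene")[150:300,170:370,::-1]
cv2.imwrite("pics/s4.png",cv2.resize(im,None,fx=4,fy=4,interpolation=cv2.INTER_CUBIC))
E
```

```text
t 5.1 tcp [595.   -8.9  67.9] rpy [-1.799e+02 -1.000e-01  8.590e+01] F [-3.8 -3.   0.7] w 22.7
shift n [-0.01   0.044  0.007] turn n [-0. -0.  1.]
```

View pics/s4.png

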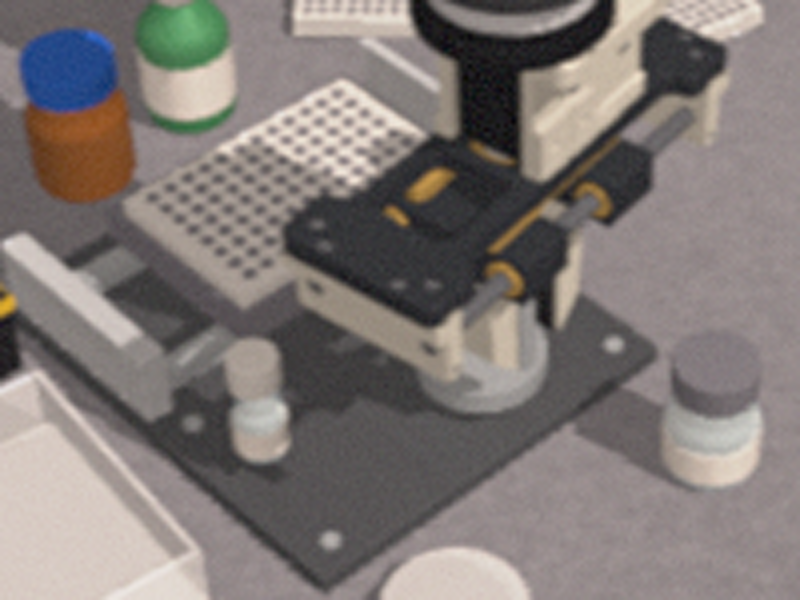

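A 5 N reaction along the tangent shows the pin is being pushed. I continue the orbit.

Call:
carry_out(moves=[0, 0.006, 0.005, 0, 0, 0.125, 0.25, -0.001, 0.012, 0.007, 0, 0, 0.25, 0.25, -0.002, 0.0175, 0.007, 0, 0, 0.375, 0.25, -0.003, 0.0233, 0.007, 0, 0, 0.5, 0.25, -0.005, 0.029, 0.007, 0, 0, 0.625, 0.25, -0.007, 0.0344, 0.007, 0, 0, 0.75, 0.25, -0.009, 0.04, 0.007, 0, 0, 0.875, 0.25, -0.011, 0.045, 0.007, 0, 0, 1, 0.25])

```text
time: 5.95
tool_pos: [612.6, -14.6, 66.2]
tcp_rot: [-3.139, -0.001, 0.971]
contact_force: [-4.7, -1.0, 1.2]
grip_width: 23.1
```

```bash
python3 - <<'E'
from h import *
orb(26)
E
```

```text
t 5.95 tcp [612.6 -14.6  66.2] rpy [-179.9   -0.    55.6] F [-4.7 -1.   1.2] w 23.1
shift n [-0.012  0.044  0.003] turn n [-0.   -0.    0.99]
```

Call:
carry_out(moves=[0, 0.006, 0.003, 0, 0, 0.125, 0.25, -0.001, 0.012, 0.004, 0, 0, 0.25, 0.25, -0.002, 0.0175, 0.004, 0, 0, 0.375, 0.25, -0.003, 0.0233, 0.004, 0, 0, 0.5, 0.25, -0.005, 0.029, 0.004, 0, 0, 0.625, 0.25, -0.007, 0.0344, 0.004, 0, 0, 0.75, 0.25, -0.009, 0.04, 0.004, 0, 0, 0.875, 0.25, -0.012, 0.045, 0.004, 0, 0, 1, 0.25])

```text
time: 6.75
tool_pos: [624.7, -27.9, 65.9]
tcp_rot: [-3.138, -0.0, 0.446]
contact_force: [-2.7, 3.6, 1.8]
grip_width: 22.6
```

```bash
python3 - <<'E'
from h import *
orb(-4)
E
```

```text
t 6.75 tcp [624.7 -27.9  65.9] rpy [-179.8   -0.    25.6] F [-2.7  3.6  1.8] w 22.6
shift n [-0.013  0.045  0.002] turn n [-0.01  0.    0.99]
```

Call:
carry_out(moves=[0, 0.006, 0.003, 0, 0, 0.125, 0.25, -0.001, 0.012, 0.004, 0, 0, 0.25, 0.25, -0.002, 0.0175, 0.004, 0, 0, 0.375, 0.25, -0.003, 0.0233, 0.004, 0, 0, 0.5, 0.25, -0.005, 0.029, 0.004, 0, 0, 0.625, 0.25, -0.007, 0.0344, 0.004, 0, 0, 0.75, 0.25, -0.009, 0.04, 0.004, 0, 0, 0.875, 0.25, -0.012, 0.045, 0.004, 0, 0, 1, 0.25])

```text
time: 7.55
tool_pos: [629.1, -45.1, 65.7]
tcp_rot: [-3.137, -0.001, -0.079]
contact_force: [1.5, 6.0, 0.6]
grip_width: 23.5
```

```bash
python3 - <<'E'
from h import *
orb(-24)
E
```

```text
t 7.55 tcp [629.1 -45.1  65.7] rpy [-179.7   -0.    -4.5] F [1.5 6.  0.6] w 23.5
shift n [-0.008  0.035  0.002] turn n [-0.01 -0.    0.65]
```

Call:
carry_out(moves=[0, 0.006, 0.002, 0, 0, 0.1, 0.25, -0.001, 0.012, 0.002, 0, 0, 0.2, 0.25, -0.002, 0.018, 0.002, 0, 0, 0.3, 0.25, -0.004, 0.024, 0.002, 0, 0, 0.45, 0.25, -0.006, 0.03, 0.002, 0, 0, 0.55, 0.25, -0.008, 0.035, 0.002, 0, 0, 0.65, 0.25, -0.008, 0.035, 0.002, 0, 0, 0.65, 0.25, -0.008, 0.035, 0.002, 0, 0, 0.65, 0.25])

```text
time: 8.35
tool_pos: [627.0, -58.1, 66.3]
tcp_rot: [-3.134, -0.004, -0.419]
contact_force: [3.9, 4.0, -1.5]
grip_width: 22.9
```

```bash
python3 - <<'E'
from h import *
import cv2
orb(-24)
im=capture("scene")[150:300,170:370,::-1]
cv2.imwrite("pics/s5.png",cv2.resize(im,None,fx=4,fy=4,interpolation=cv2.INTER_CUBIC))
E
```

```text
t 8.35 tcp [627.  -58.1  66.3] rpy [-179.6   -0.2  -24. ] F [ 3.9  4.  -1.5] w 22.9
shift n [-0.004  0.003  0.003] turn n [-0.01 -0.01  0.  ]
```

View pics/s5.png

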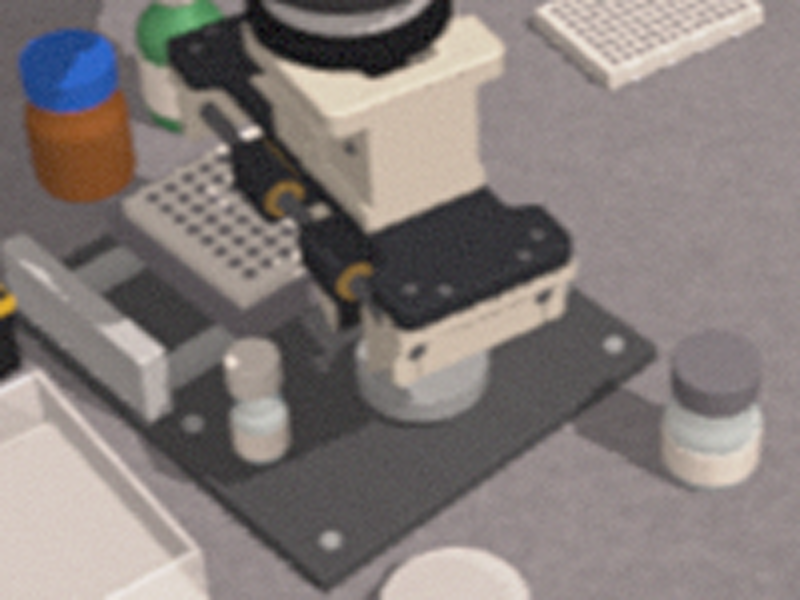

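Call:
carry_out(moves=[0, -0.015, 0, 0, 0, 0, 0.25, 0, -0.015, 0, 0, 0, 0, 0.25, 0, -0.015, -0.1, 0, 0, 0, 0.25, 0, -0.015, -0.2, 0, 0, 0, 0.25, -0.1, -0.015, -0.25, 0, 0, 0, 0, -0.22, 0, -0.25, 0, 0, 0, 0, -0.34, 0.05, -0.25, 0, 0, -0.2, 0, -0.44, 0.08, -0.25, 0, 0, -0.35, 0])

```text
time: 9.2
tool_pos: [450.2, -16.0, 165.9]
tcp_rot: [-3.135, -0.006, -0.23]
contact_force: [-0.0, -0.9, -0.3]
grip_width: 0.4
```

```bash
python3 - <<'E'
from h import *
import cv2
togo(452,-127,100,-13)
for n,s in(("scene",(150,170)),("top",(160,300))):
    im=capture(n)[s[0]:s[0]+150,s[1]:s[1]+200,::-1]
    cv2.imwrite(f"pics/{n}6.png",cv2.resize(im,None,fx=4,fy=4,interpolation=cv2.INTER_CUBIC))
E
```

```text
t 9.2 tcp [450.2 -16.  165.9] rpy [-179.6   -0.3  -13.2] F [-0.  -0.9 -0.3] w 0.4
shift n [0.067 0.27  0.164] turn n [-0.01 -0.01 -0.01]
```

View pics/scene6.png

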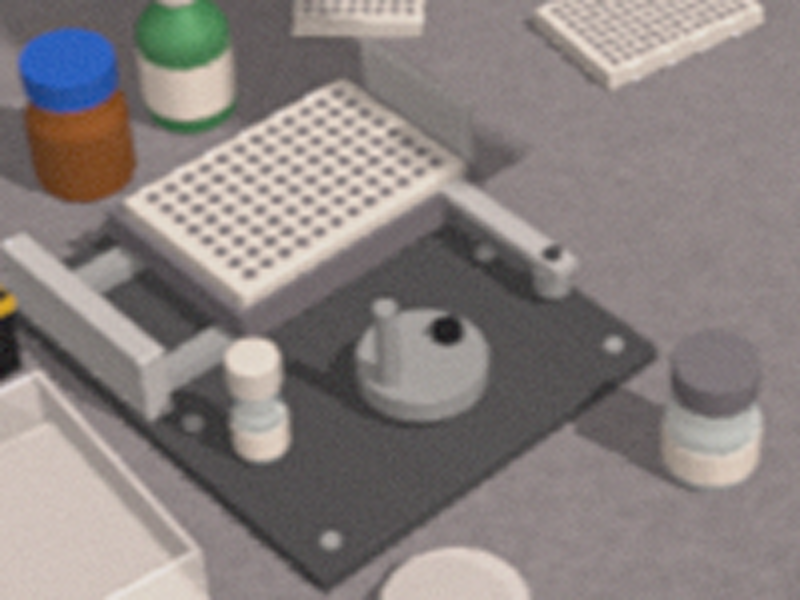

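View pics/top6.png

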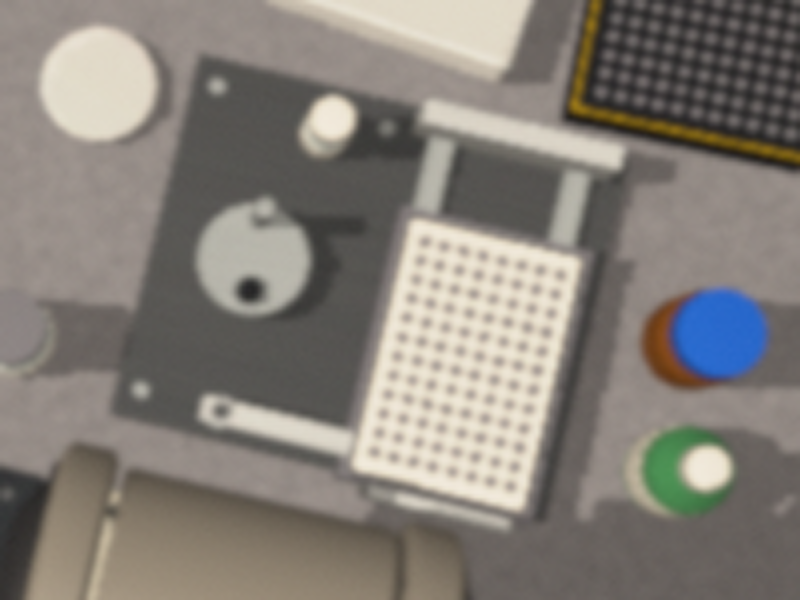

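```bash
python3 - <<'E'
from h import *
a=ct(265,208,73)[:2];p=ct(249,291,35)[:2]; d=a-p; print("top",a,p,np.degrees(np.arctan2(d[1],d[0])))
a=cs(386,306,73)[:2];p=cs(447,330,35)[:2]; d=a-p; print("sc",a,p,np.degrees(np.arctan2(d[1],d[0])))
E
```

```text
top [625.7 -50.8] [589.7 -45.9] -7.7509610405304095
sc [627.8 -48.3] [594.6 -42.8] -9.406341982054505
```

Call:
carry_out(moves=[0, 0.1, 0, 0, 0, 0, 0, 0, 0.2, 0, 0, 0, 0, 0, 0, 0.27, 0, 0, 0, 0, 0, 0.02, 0.27, 0.05, 0, 0, 0, 0, 0.02, 0.27, 0.1, 0, 0, 0, 0, 0.02, 0.27, 0.2, 0, 0, 0, 0, 0.02, 0.27, 0.28, 0, 0, 0, 0, 0.02, 0.27, 0.28, 0, 0, 0, 0])

```text
time: 10.1
tool_pos: [427.5, -120.5, 49.7]
tcp_rot: [-3.134, 0.007, -0.233]
contact_force: [-0.5, -0.3, 0.1]
grip_width: 0.9
```

```bash
python3 - <<'E'
from h import *
import cv2
togo(470,-131,53,-13)
im=capture("scene")[120:270,170:370,::-1]
cv2.imwrite("pics/s7.png",cv2.resize(im,None,fx=4,fy=4,interpolation=cv2.INTER_CUBIC))
E
```

```text
t 10.1 tcp [ 427.5 -120.5   49.7] rpy [-179.6    0.4  -13.3] F [-0.5 -0.3  0.1] w 0.9
shift n [ 0.109  0.001 -0.009] turn n [-0.01  0.01 -0.01]
```

View pics/s7.png

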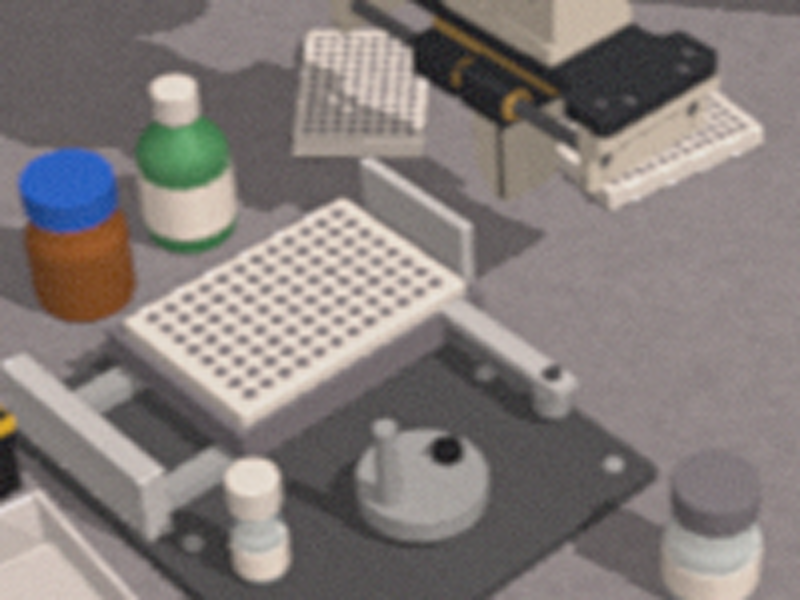

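The cam's pin is at world about -8.5° against the ideal of about -13°, well within 0.5 rad. The closed fingers are in front of the push plate. Now I push.

Call:
carry_out(moves=[0.03, 0, -0.006, 0, 0, 0, 0, 0.06, 0, -0.006, 0, 0, 0, 0, 0.085, 0, -0.006, 0, 0, 0, 0, 0.1, 0, -0.006, 0, 0, 0, 0, 0.115, 0, -0.006, 0, 0, 0, 0, 0.125, 0, -0.006, 0, 0, 0, 0, 0.135, 0, -0.006, 0, 0, 0, 0, 0.145, 0, -0.006, 0, 0, 0, 0])

```text
time: 10.95
tool_pos: [484.9, -134.2, 53.7]
tcp_rot: [-3.135, 0.005, -0.233]
contact_force: [-1.8, 2.0, 1.7]
grip_width: 0.3
```

```bash
python3 - <<'E'
from h import *
import cv2
togo(512.5,-140.5,53,-13)
im=capture("scene")[120:270,170:370,::-1]
cv2.imwrite("pics/s8.png",cv2.resize(im,None,fx=4,fy=4,interpolation=cv2.INTER_CUBIC))
E
```

```text
t 10.95 tcp [ 484.9 -134.2   53.7] rpy [-179.6    0.3  -13.3] F [-1.8  2.   1.7] w 0.3
shift n [ 0.071 -0.001  0.001] turn n [-0.01  0.01 -0.01]
```

View pics/s8.png

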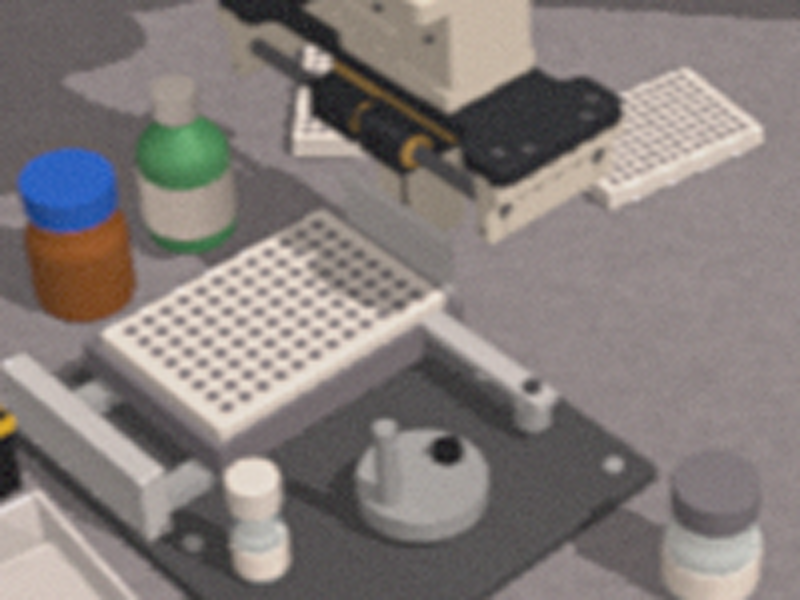

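Call:
carry_out(moves=[0.01, 0, 0, 0, 0, 0, 0, 0.02, 0, 0, 0, 0, 0, 0, 0.03, 0, 0, 0, 0, 0, 0, 0.04, 0, 0, 0, 0, 0, 0, 0.047, 0, 0, 0, 0, 0, 0, 0.053, 0, 0, 0, 0, 0, 0, 0.058, 0, 0, 0, 0, 0, 0, 0.06, 0, 0, 0, 0, 0, 0])

```text
time: 11.8
tool_pos: [509.2, -139.9, 53.6]
tcp_rot: [-3.135, 0.004, -0.233]
contact_force: [-2.0, 2.8, 0.2]
grip_width: 0.4
```

Call:
carry_out(moves=[0.002, 0, 0, 0, 0, 0, 0, 0.004, 0, 0, 0, 0, 0, 0, 0.006, 0, 0, 0, 0, 0, 0, 0.008, 0, 0, 0, 0, 0, 0, 0.01, 0, 0, 0, 0, 0, 0, 0.01, 0, 0, 0, 0, 0, 0, 0.01, 0, 0, 0, 0, 0, 0, 0.01, 0, 0, 0, 0, 0, 0])

```text
time: 12.6
tool_pos: [511.5, -140.5, 53.6]
tcp_rot: [-3.134, 0.008, -0.232]
contact_force: [-8.7, 1.9, 5.7]
grip_width: 0.5
```

```bash
python3 - <<'E'
from h import *
import cv2
togo(512.5,-140.5,53,-13)
im=capture("scene")[120:270,170:370,::-1]
cv2.imwrite("pics/s9.png",cv2.resize(im,None,fx=4,fy=4,interpolation=cv2.INTER_CUBIC))
E
```

```text
t 12.6 tcp [ 511.5 -140.5   53.6] rpy [-179.6    0.4  -13.3] F [-8.7  1.9  5.7] w 0.5
shift n [ 0.002 -0.     0.001] turn n [-0.01  0.01 -0.01]
```

View pics/s9.png

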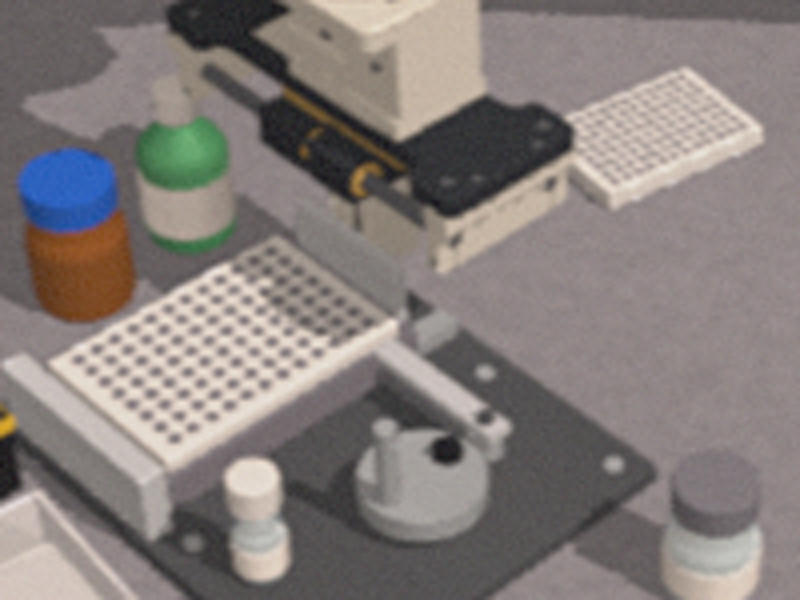

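The carriage meets the end stop and the force is rising. One more small press will confirm it.

Call:
carry_out(moves=[0.002, 0, 0, 0, 0, 0, 0, 0.004, 0, 0, 0, 0, 0, 0, 0.006, 0, 0, 0, 0, 0, 0, 0.008, 0, 0, 0, 0, 0, 0, 0.01, 0, 0, 0, 0, 0, 0, 0.01, 0, 0, 0, 0, 0, 0, 0.01, 0, 0, 0, 0, 0, 0, 0.01, 0, 0, 0, 0, 0, 0])

```text
time: 13.45
tool_pos: [511.6, -140.4, 53.6]
tcp_rot: [-3.134, 0.016, -0.232]
contact_force: [-16.8, 3.0, 13.4]
grip_width: 0.1
```

The TCP did not move and the force rose to 17 N, so the carriage is hard against the stop. I back off and lift.

Call:
carry_out(moves=[-0.02, 0, 0, 0, 0, 0, 0, -0.06, 0, 0, 0, 0, 0, 0, -0.14, 0, 0, 0, 0, 0, 0, -0.2, 0, 0, 0, 0, 0, 0, -0.2, 0, -0.1, 0, 0, 0, 0, -0.2, 0, -0.2, 0, 0, 0, 0, -0.2, 0, -0.3, 0, 0, 0, 0, -0.2, 0, -0.3, 0, 0, 0, 0])

```text
time: 14.25
tool_pos: [438.9, -125.2, 180.1]
tcp_rot: [-3.137, 0.004, -0.232]
contact_force: [0.4, 0.5, -0.2]
grip_width: 0.1
```

```bash
python3 - <<'E'
from h import *
import cv2
togo(452,-127,100,-13)
for n,s in(("scene",(150,170)),("top",(160,300))):
    im=capture(n)[s[0]:s[0]+150,s[1]:s[1]+200,::-1]
    cv2.imwrite(f"pics/{n}9.png",cv2.resize(im,None,fx=4,fy=4,interpolation=cv2.INTER_CUBIC))
E
```

```text
t 14.25 tcp [ 438.9 -125.2  180.1] rpy [-179.7    0.2  -13.3] F [ 0.4  0.5 -0.2] w 0.1
shift n [ 0.034 -0.002  0.2  ] turn n [-0.01  0.01 -0.01]
```

View pics/scene9.png

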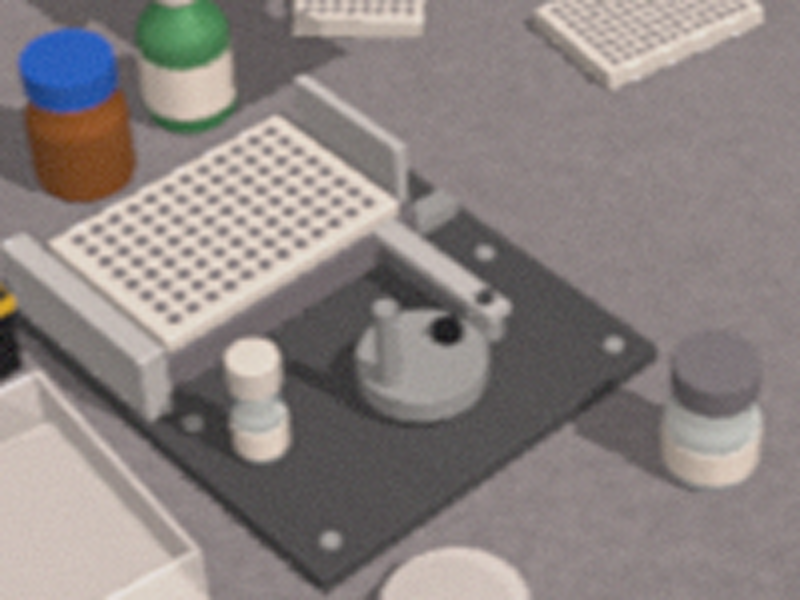

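View pics/top9.png

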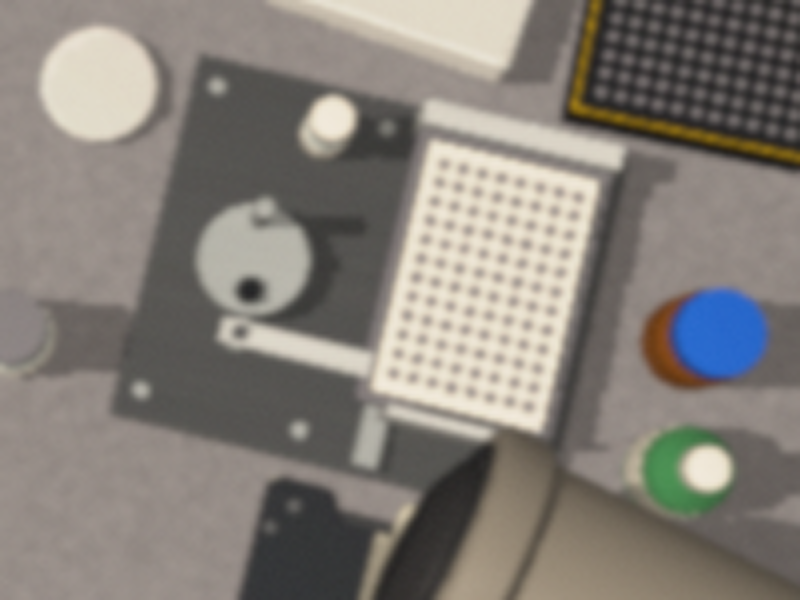

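The carriage is against the stop: the roller bolt moved from (221,410) to (240,332) in the crop, about 39–40 mm. The plate is in its nest, the bystanders have not moved, and the arm is clear.

```bash
python3 - <<'E'
from h import *
d=ct(240,332,36)-ct(221,410,36); print(np.linalg.norm(d)); print(abs(get_obs()["dq"]).max())
print(close_job())
E
```

```text
39.68790747822318
0.038165183394749023
the job is handed in; nothing more can be done
None
```

The cam is at its low point, the carriage is home against the end stop, and the job is handed in at about 14.3 s. No verdict was reported.

- **Cam:** I turned it clockwise with the jaws loosely astride the pin. The pin ended at about -8.5° in world axes against an ideal of about -13°, so roughly 0.08 rad off with 0.5 rad allowed. The carriage had not visibly moved at that point.
- **Carriage:** I pushed it by its push plate with closed fingers. At the end of the push the tool stopped moving while the force rose to about 17 N, and the images give 39.7 mm of travel.
- **At the end:** The last pictures show the well plate in its nest and the labware in view unmoved. The tip box and trough were only partly in those crops. The arm was clear, with about 0 N contact force.
- **Disagreements:** The two cameras differed by 3 to 5 mm in position, so I used averages. The fingers first looked wrong because their wide carriers hid them, and a check with the jaws open cleared that up. Just before hand-in the largest joint-speed reading was 0.04 rad/s, so the arm may still have been settling in free air.

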